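Put the lid on the packed storage box and hold it down for the clips

ROBOT

A 6-joint arm with a two-finger parallel gripper is mounted at the origin on a cart in front of the work surface, level with it; the furniture and walls round the work are solid. World frame = base frame: x ahead of the robot, y to its left, z up, the work surface at z = 0. Lengths are in mm, angles in rad, forces in N, time in s.
With the tool pointing down it reaches from about 350 to 775 mm from the base axis. Payload 7.3 kg.
Tool frame: the origin (TCP) lies at the very end of the fingers, on their centre line; the grasp point (between the pads) lies 19 mm behind it; z points along the fingers, y is the line along which they close (so a half turn about z gives the same grasp; the last joint's range is limited). The gripper opens to 92 mm and grips with 3 to 60 N. Pads are 19 mm wide; open, the fingers measure 130 mm over their backs; the gripper's body (75 mm by 190 mm) begins 47 mm behind the grasp point.
Start: joints at [-1.371, 0.342, 1.524, -0, 1.275, -0.146], TCP at [177.971, -493.934, 226.741] pointing down, gripper open.
Joint ranges: [-2.53, 2.53], [-0.77, 2.02], [0.04, 2.7], [-1, 4.14], [0.28, 2.66], [-3.11, 3.11]. Speed limits (rad/s): [2.57, 2.57, 3.14, 3.14, 3.14, 3.14].

INTERFACE

Orientations are given as [roll, pitch, yaw] about the fixed x, y, z axes, in that order (R = Rz(yaw) Ry(pitch) Rx(roll)).
In Python, from plant import get_obs, vision, workorder gives the robot as it stands.
- The arm moves only by the shell command python3 -m pendant 'ROWS' [OPENING]. ROWS is a JSON object of lists of equal length, an entry for each row: "dp": the shift along the tool's x, y, z in m, a list of three; "rotation": the turn, a rotation vector about the tool's x, y, z in rad, a list of three. A call has 1 to 8 rows; each row is the pose to reach, as a shift and turn from the pose commanded when the call began, along the tool's axes at that moment; what a row does not reach only later rows make up. A row lasts 1/8 s, in which the tool goes at most 62.5 mm and 10.7 degrees, less where a joint would pass 70% of its speed; a pose out of reach is approached as far as the arm can. A call with a gripper value outside its range is refused whole. OPENING is the finger opening in m, from 0 to 0.0918, set as the call begins (- or left out, the last holds). The fingers move at their own pace and stop on an object; the grip force is fixed at half the most. Time passes only in rows, so rows that repeat a pose let the fingers close. It gives the time, the measured TCP pose, the force, the opening and the grip force at its end, in the units of the state.
- get_obs(): the state, without advancing time (a new reading comes with each control period).
- vision.capture(name): name is "scene" or "top" or "wrist"; returns a dict with "pixels" (400x640x3 uint8, red, green, blue), "vfov" (degrees; the focal length in pixels is half the picture's height over the tangent of half this angle, whatever the lens; pixels are square), "cx", "cy" (the principal point, pixels), "pose" (4x4, takes a point from camera to world coordinates); the wrist camera has in their place "T_tool_cam" (4x4, takes a point from camera to tool coordinates, whose origin is the TCP and whose axes are the flange's). Camera axes: x right, y up, looking along -z (the intrinsics and any distortion apply to the point x, -y, -z); pixel columns grow to the right and rows downward; lengths in mm; the calibration is good to about 2 mm. A picture is of the moment at which its call begins: read the wrist's pose just before it. There is no depth.
- workorder.close_job(): hands the job in; it is judged then, once.
The state is a dict: "time": time; "joint_positions": joint angles; "dq": joint speeds; "tau": joint torques, N m; "tool_pos": TCP position; "tcp_rot": TCP orientation; "contact_force": force on the tool from outside, world axes, zero at the start; "moment": the same for the moment, N m; "grip_width": finger opening in mm; "finger_force": force on a finger pad.
Only numpy, scipy, OpenCV 4.12 (cv2) and the standard library are available. Lean on these libraries where they do the work, as an engineer would, in place of code of your own. Each camera call takes 0.05 s, during which the arm holds its last target. There are 200 camera calls.

TASK

The blue storage box is packed: take the wooden lid by its handle, set it squarely and gently on the box's white springy seal, and press it straight down with a steady push of about 15 newtons (never as much as 30), so that someone else can close the two clips. Keep that push up for at least three seconds and finish while still holding the lid down: do not let go. Do not shove the box about, and leave the salt shaker, timer and cup where they stand. Mind the wall cabinet above.

Things in the scene. Friction and masses are not known exactly. Their poses are not given: they have to be found in the camera images.
- storage_box: Blue open box, loose, 1.3 kg, 130 (x) x 170 (y) x 85 (z) mm, walls 6 mm, a lemon and a garlic bulb inside, well below the rim. Wire clips hang open on its short ends (+y, -y), standing out 12 mm at most. A white springy seal lies on the rim. Origin: centre of the underside, z up. Upright on the worktop, turned about z by up to 0.4 rad either way, left or right of the lid.
- seal_top (a point): Centre of the box's mouth at the height of the free seal's top, 95 mm above the box's underside (the seal stands 10 mm above the rim; it is a rectangular frame, 126 x 166 mm outside, 106 x 146 mm inside). The point does not sink with the seal.
- seal (a joint): How far the seal is pressed down, m: 0 free, 0.010 fully down. It is a spring of 3 N per mm over that travel (15 N is 5 mm).
- lid: Light wooden lid, 0.17-0.33 kg, upright on the worktop, yaw up to 0.4 rad either way. From below: plug 11 mm high (98 x 138 mm, narrower at the foot; 4 mm play inside the seal), plate 130 (x) x 170 (y) x 12 mm that rests on the seal, dark bar handle in the middle. Origin: centre of the plug's foot, z up; 84 mm above the box's underside when on the free seal. Fits either way round, x along box x.
- lid_handle (a point): Centre of the top of the lid's bar handle, 61 mm above the lid's origin. The handle is 70 mm along the lid's x, 20 mm wide along its y, and stands 38 mm above the plate's top. The point is 145 mm above the box's underside when the lid rests on the free seal, 140 mm when pressed with 15 N.
- salt_shaker: Bystander: glass salt shaker with grey cap, 35 mm across, 90 mm tall, standing loose behind the work. Origin: centre of the underside. Like the other bystanders it stands under a wall cabinet (bottom about 0.46 m above the worktop, front about x = 0.58 m) that a raised wrist can strike.
- egg_timer: Bystander: cream and red kitchen timer, 61 mm across, 52 mm tall, standing loose behind the work. Origin: centre of the underside.
- cup: Bystander: small cup with dark rings, 82 mm across, 84 mm tall, standing loose behind the work. Origin: centre of the underside.

How it is judged (in metres and radians):
On the way, in this order (a step that is already met when the one before it is completed fails the run):
1. the lid is lifted clear of the worktop (height (world z) of lid above 0.03 m), for 0.2 s.
2. the lid sits square on the seal and the hand presses it down so that 8 to 22 N rest on the seal, without a break for 3 s (contact force between lid and storage_box between 8 and 22 N and horizontal distance between lid and storage_box below 0.008 m and angle between the x axis of lid and the x axis of storage_box, either way round below 0.08 rad and angle between lid's own z axis and vertical below 0.05 rad and z of lid_handle in the frame of storage_box below 0.1435 m and contact force between the fingers and lid above 3 N), for 3 s.
At the end, for the whole second after the job is handed in: The hand still presses the lid, square on the seal (8 mm off centre, 0.08 rad turn, 0.05 rad level at most), with 8 to 22 N on the box, lid weight included; the box stands within 30 mm of its start, and shaker, timer and cup stand within 30 mm of theirs (all of step 2 and distance of each of storage_box, salt_shaker, egg_timer, cup from where it was at the start of the episode below 0.03 m and angle between storage_box's own z axis and vertical below 0.05 rad and angle between each of salt_shaker, egg_timer, cup's own z axis and vertical below 0.2 rad); the arm keeps its last pose, push and grip.
It fails at once if the lid is pressed or knocked on the box with more than 30 N (contact force between lid and storage_box above 30 N).
It fails at once if the box is shoved more than 30 mm (distance of storage_box from where it was at the start of the episode above 0.03 m).
It fails at once if shaker, timer or cup is shoved more than 30 mm (distance of any of salt_shaker, egg_timer, cup from where it was at the start of the episode above 0.03 m).
It also fails if it takes over 54 s, if anything falls off the work surface, if the arm or the gripper's body presses on something with over 40 N, if the wrist force passes 120 N, or if a joint passes its speed limit or range.

## Working session

There is one attempt and no reset: what is moved stays moved. The work goes in short steps, Python scripts to look and compute and a shell command to move; the robot and the scene stay as the last step left them, time stands still between calls to the robot, and variables do not carry over. Pictures are saved under pics/ and viewed, at most 10 in all, crops included, and the job is handed in when it is done.

```bash
mkdir -p pics; ls
python3 - <<'E'
from plant import get_obs, vision
import cv2,numpy as np
o=get_obs();print(o)
for n in("scene","top"):
    c=vision.capture(n);cv2.imwrite(f'pics/{n}0.png',c["pixels"][:,:,::-1])
    print(n,{k:(np.round(v,3).tolist() if k!='x' else 0) for k,v in c.items() if k!="pixels"})
E
```

```text
pics
{'time': 0.0, 'joint_positions': array([-1.37096994e+00,  3.42724297e-01,  1.52500787e+00,  1.90848080e-05,
        1.27540036e+00, -1.45986830e-01]), 'dq': array([-0.00088675, -0.00117292, -0.000786  ,  0.00035694,  0.00122241,
        0.00149261]), 'tau': array([-2.46486015e-03, -4.31256795e+01, -2.44222176e+01,  7.16584828e-02,
        5.60771464e-02, -1.44944620e-04]), 'tool_pos': array([ 177.90709559, -493.50898603,  226.04734117]), 'tcp_rot': array([-3.14007182e+00, -2.42058492e-04,  3.45807458e-01]), 'contact_force': array([ 0.05383443, -0.51675419,  0.81882075]), 'moment': array([-0.02089479,  0.01706755, -0.04694514]), 'finger_force': 0.0, 'grip_width': 91.96464661558919}
scene {'vfov': 43.323, 'cx': 317.568, 'cy': 193.25, 'pose': [[-0.731, 0.508, -0.455, 53.636], [-0.682, -0.546, 0.486, 589.891], [-0.002, 0.666, 0.746, 975.409], [0.0, 0.0, 0.0, 1.0]]}
top {'vfov': 53.389, 'cx': 317.077, 'cy': 204.959, 'pose': [[0.014, 0.995, -0.1, 489.098], [-1.0, 0.012, -0.012, -6.595], [-0.011, 0.1, 0.995, 1084.229], [0.0, 0.0, 0.0, 1.0]]}
```

View pics/top0.png

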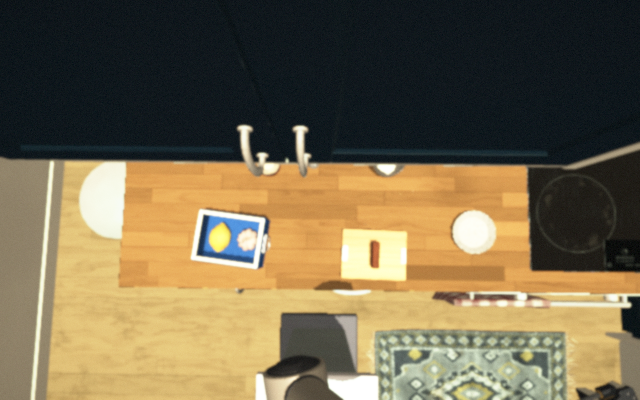

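View pics/scene0.png

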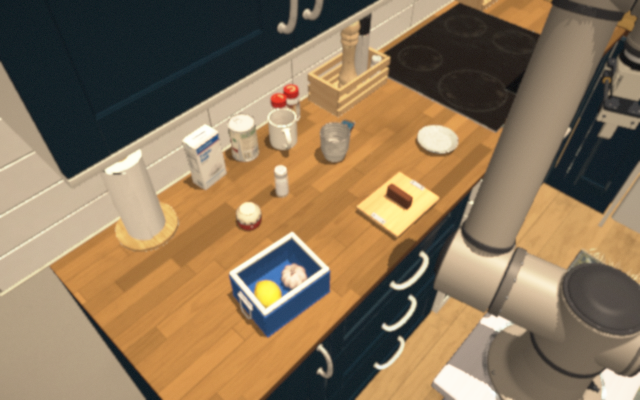

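The top view shows the box, with its white seal, centred near (229,239), and the lid near (374,254) with its dark handle. The scene view shows the bystanders behind them: timer (248,215), shaker (281,180) and cup (335,142).

```bash
cat > h.py <<'E'
import numpy as np,cv2
from plant import get_obs,vision
from scipy.spatial.transform import Rotation as R
def cap(n):
    o=get_obs();c=vision.capture(n)
    if n=="wrist":
        T=np.eye(4);T[:3,:3]=R.from_euler('xyz',o["tcp_rot"]).as_matrix();T[:3,3]=o["tool_pos"]
        c["pose"]=T@np.array(c["T_tool_cam"])
    return c
def ray(c,px,z):
    px=np.atleast_2d(px).astype(float);f=200/np.tan(np.radians(c["vfov"])/2);P=np.array(c["pose"])
    d=np.c_[(px[:,0]-c["cx"])/f,-(px[:,1]-c["cy"])/f,-np.ones(len(px))]@P[:3,:3].T
    return P[:3,3]+d*((z-P[2,3])/d[:,2])[:,None]
def big(m,roi=None):
    m=m.astype(np.uint8)
    if roi: 
        k=np.zeros_like(m);x0,y0,x1,y1=roi;k[y0:y1,x0:x1]=1;m=m*k
    cs,_=cv2.findContours(m,cv2.RETR_EXTERNAL,cv2.CHAIN_APPROX_NONE)
    return max(cs,key=cv2.contourArea)[:,0]
def rect(c,cn,z):
    p=ray(c,cn,z)[:,:2].astype(np.float32);(x,y),(w,h),a=cv2.minAreaRect(p)
    if w>h: w,h,a=h,w,a-90     # short side = x axis
    a=(a+90)%180-90
    return np.round([x,y,w,h,np.radians(a)],3)
E
python3 - <<'E'
from h import *
for n,lr,br,hr in(("top",(330,220,420,290),(180,200,275,275),(362,235,388,272)),("scene",(350,165,445,240),(225,230,335,335),(380,180,418,212))):
    c=cap(n);I=c["pixels"];H=cv2.cvtColor(I,cv2.COLOR_RGB2HSV);h,s,v=[H[...,i].astype(int) for i in range(3)]
    if n=="top":
        for p in((228,205),(350,240),(350,222),(374,250),(205,225)):print(p,H[p[1],p[0]])
    lid=(h>15)&(h<35)&(v>195)&(I[...,2]>90)
    print(n,"lid",rect(c,big(lid,lr),23))
    dark=(v<140)
    print("handle",rect(c,big(dark,hr),61 if n=="top" else 61))
    wh=(s<70)&(v>150)
    cn=big(wh,br);print("seal outer",rect(c,cn,95))
    m=np.zeros(I.shape[:2],np.uint8);cv2.drawContours(m,[cn],-1,1,-1);hole=(m>0)&~wh
    print("inner",rect(c,big(cv2.morphologyEx(hole.astype(np.uint8),cv2.MORPH_OPEN,np.ones((3,3)))),95))
    o=I[...,::-1].copy();o[lid]=(0,255,0);o[wh]=(255,0,255);o[dark]=(0,0,0);cv2.imwrite(f"pics/m_{n}.png",o)
E
python3 - <<'E'
import cv2,numpy as np
a=cv2.imread('pics/m_top.png')[180:300,170:430];b=cv2.imread('pics/m_scene.png')[150:350,200:460]
cv2.imwrite('pics/mm.png',np.vstack([cv2.resize(a,None,fx=2,fy=2),cv2.resize(b,None,fx=1.7,fy=1.7)[:, :442].copy() if 0 else cv2.resize(b,(520,340))]))
E
```

```text
(228, 205) [ 17 154 233]
(350, 240) [ 28  69 255]
(350, 222) [ 16 157 218]
(374, 250) [ 10 168 194]
(205, 225) [108 159  82]
top lid [ 4.71568e+02 -1.43797e+02  1.57960e+02  2.39042e+02 -7.50000e-02]
handle [ 468.894 -134.563    2.553   53.22    -1.571]
seal outer [ 5.01842e+02  2.20414e+02  1.29801e+02  1.81393e+02 -1.26000e-01]
inner [ 5.01960e+02  2.26762e+02  1.01206e+02  1.41467e+02 -1.24000e-01]
scene lid [ 4.69128e+02 -1.46809e+02  1.33601e+02  1.74934e+02 -3.00000e-02]
handle [ 460.64  -125.517   29.261   71.775   -1.542]
seal outer [ 5.02333e+02  2.28044e+02  1.29742e+02  1.68305e+02 -1.26000e-01]
inner [ 5.02404e+02  2.28471e+02  1.02956e+02  1.43266e+02 -1.21000e-01]
```

View pics/mm.png

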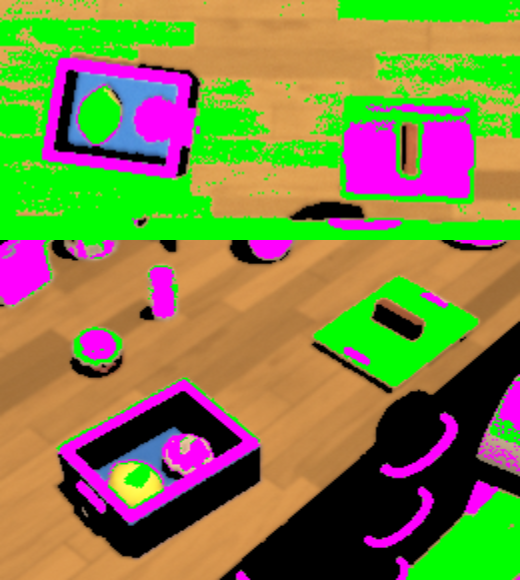

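The masks give the box at about (502,228) with yaw −0.124; the two views agree. The lid is at about (469,−146). I'll move over the lid and refine with the wrist camera.

```bash
python3 -m pendant '{"dp":[[0.04,-0.023,-0.004],[0.09,-0.053,-0.008],[0.14,-0.082,-0.012],[0.19,-0.111,-0.017],[0.24,-0.14,-0.022],[0.29,-0.17,-0.027],[0.345,-0.202,-0.031],[0.392,-0.229,-0.035]],"rotation":[[0,0,0.03],[0,0,0.08],[0,0,0.14],[0,0,0.19],[0,0,0.24],[0,0,0.29],[0,0,0.34],[0,0,0.376]]}' 0.08; python3 -m pendant '{"dp":[[0,0,0],[0,0,0],[0,0,0]],"rotation":[[0,0,0],[0,0,0],[0,0,0]]}'
python3 - <<'E'
from h import *
c=cap("wrist");print({k:np.round(v,3).tolist() for k,v in c.items() if k!="pixels"});cv2.imwrite("pics/w1.png",c["pixels"][:,:,::-1]);np.savez("w1.npz",**c);print(get_obs())
E
```

```text
time: 1.2
tool_pos: [470.2, -143.7, 261.9]
tcp_rot: [3.141, -0.0, -0.031]
contact_force: [0.2, -1.0, -0.1]
grip_width: 79.9
finger_force: 0.0
time: 1.58
tool_pos: [468.4, -146.6, 261.5]
tcp_rot: [3.141, 0.001, -0.032]
contact_force: [0.1, 0.1, -1.3]
grip_width: 79.8
finger_force: 0.0
{'vfov': 64.327, 'cx': 320.518, 'cy': 197.894, 'T_tool_cam': [[0.001, 0.965, 0.263, 70.242], [1.0, -0.001, 0.0, 0.179], [0.001, 0.263, -0.965, -158.065], [0.0, 0.0, 0.0, 1.0]], 'pose': [[-0.031, 0.964, 0.263, 538.693], [-1.0, -0.03, -0.009, -149.028], [-0.0, -0.264, 0.965, 419.564], [0.0, 0.0, 0.0, 1.0]]}
{'time': 1.625, 'joint_positions': array([-4.59605968e-01,  2.52682670e-01,  1.55228665e+00, -2.63084680e-04,
        1.33688385e+00,  1.14341781e+00]), 'dq': array([ 0.00064588, -0.00126174, -0.00282419,  0.00243792,  0.00210819,
        0.00284801]), 'tau': array([ 3.44700012e-01, -3.90207660e+01, -2.51500887e+01,  7.99885020e-02,
       -5.57864411e-02, -9.37652163e-03]), 'tool_pos': array([ 468.45126892, -146.70835724,  261.63203711]), 'tcp_rot': array([ 3.14146775e+00,  3.43165421e-04, -3.21664604e-02]), 'contact_force': array([ 0.17172715, -0.39965402, -0.45633128]), 'moment': array([0.01729422, 0.04594115, 0.01319272]), 'finger_force': 0.0, 'grip_width': 80.26589585741026}
```

View pics/w1.png

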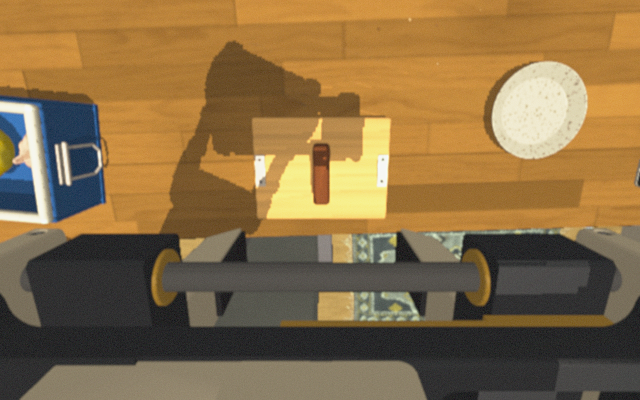

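The wrist view shows the lid with corners near (252,118), (390,117), (387,219) and (257,219), and the handle at (321,145–204).

Run:
```python
from h import *
c=dict(np.load("w1.npz"));I=c["pixels"];H=cv2.cvtColor(I,cv2.COLOR_RGB2HSV);h,s,v=[H[...,i].astype(int) for i in range(3)]
for p in((321,190),(321,155),(290,200),(290,130),(230,140),(420,200),(380,130),(360,150)):print(p,H[p[1],p[0]])
m=((h<10)|(h>170))&(s>80)&(v<170);cn=big(m,(300,130,345,215))
print("px",cn.min(0),cn.max(0))
print("handle",rect(c,cn,61))
q=ray(c,[(252,118),(390,117),(387,219),(257,219)],23);print(q.round(1),q.mean(0).round(1))
# near plate edges: left/right borders via sobel of brightness at bright rows
g=cv2.GaussianBlur(I[...,2],(3,3),0).astype(int)
for y in (172,185,198,210):
    d=np.diff(g[y]);print(y,240+d[240:280].argmax(),d[240:280].max(),370+d[370:405].argmin(),d[370:405].min())
for x in (275,290,305,340,355,370):
    d=np.diff(g[:,x]);print(x,105+d[105:130].argmax(),d[105:130].max(),205+d[205:230].argmin(),d[205:230].min())
```

```text
(321, 190) [ 12 175 162]
(321, 155) [ 10 160  94]
(290, 200) [ 27 119 247]
(290, 130) [ 17 149 183]
(230, 140) [ 16 158 118]
(420, 200) [ 18 180 152]
(380, 130) [ 25 126 246]
(360, 150) [ 17 147 192]
px [326 164] [327 165]
handle [ 480.152 -154.164    0.804    1.617   -0.818]
[[ 533.1  -65.8   23. ]
 [ 529.1 -232.6   23. ]
 [ 398.9 -232.1   23. ]
 [ 404.2  -61.1   23. ]] [ 466.3 -147.9   23. ]
172 254 58 387 -71
185 255 53 386 -66
198 271 15 386 -28
210 256 16 385 -29
275 117 12 218 -22
290 116 12 218 -23
305 117 11 218 -24
340 116 11 218 -21
355 116 11 218 -22
370 117 23 217 -17
```

Run:
```python
from h import *
c=dict(np.load("w1.npz"));I=c["pixels"];H=cv2.cvtColor(I,cv2.COLOR_RGB2HSV);h,s,v=[H[...,i].astype(int) for i in range(3)]
cn=big((h<15)&(v<175)&(s>120),(305,140,340,210));print(cn.min(0),cn.max(0),"handle61",rect(c,cn,61))
L=ray(c,[(254.7,172),(255.5,185),(256.5,210)],23);Rr=ray(c,[(387.5,172),(386.7,185),(386.5,198),(385.7,210)],23)
T=ray(c,[(x,117) for x in(275,290,305,340,355)]+[(370,117.3)],23);B=ray(c,[(x,218.6) for x in(275,290,305,340,355)]+[(370,218)],23)
for n,q in(("L",L),("R",Rr)):print(n,np.polyfit(q[:,0],q[:,1],1).round(3),np.polyval(np.polyfit(q[:,0],q[:,1],1),467).round(1))
for n,q in(("T",T),("B",B)):print(n,np.polyfit(q[:,1],q[:,0],1).round(3),np.polyval(np.polyfit(q[:,1],q[:,0],1),-147).round(1))
```

```text
[313 144] [329 203] handle61 [ 468.849 -147.136   18.035   68.683    1.534]
L [-4.0000e-02 -4.4941e+01] -63.5
R [-1.90000e-02 -2.22472e+02] -231.3
T [3.3000e-02 5.3652e+02] 531.7
B [2.70000e-02 4.06138e+02] 402.2
```

```bash
python3 -m pendant '{"dp":[[0,0,0.03],[0,0,0.07],[0,0,0.11],[0,0,0.15],[0,0,0.19],[0,0,0.215],[0,0.0005,0.228],[0,0.0005,0.2335]],"rotation":[[0,0,0],[0,0,0],[0,0,0],[0,0,0],[0,0,0],[0,0,0.002],[0,0,0.002],[0,0,0.002]]}'; python3 -m pendant '{"dp":[[0,0,0],[0,0,0],[0,0,0],[0,0,0],[0,0,0],[0,0,0],[0,0,0],[0,0,0]],"rotation":[[0,0,0],[0,0,0],[0,0,0],[0,0,0],[0,0,0],[0,0,0],[0,0,0],[0,0,0]]}' 0.005
```

```text
time: 2.62
tool_pos: [469.0, -146.8, 28.0]
tcp_rot: [3.142, 0.0, -0.033]
contact_force: [0.1, 0.1, 0.1]
grip_width: 79.9
finger_force: 0.0
time: 3.62
tool_pos: [469.2, -146.2, 28.2]
tcp_rot: [3.141, -0.0, -0.032]
contact_force: [0.1, -1.6, 0.5]
grip_width: 19.9
finger_force: 30.0
```

```bash
python3 -m pendant '{"dp":[[0,0,-0.01],[0,0,-0.03],[0,0,-0.055],[0,0,-0.08],[0,0,-0.11],[0,0,-0.135],[0,0,-0.15],[0,0,-0.155]],"rotation":[[0,0,0],[0,0,0],[0,0,0],[0,0,0],[0,0,0],[0,0,0],[0,0,0],[0,0,0]]}'; python3 -m pendant '{"dp":[[0,0,0],[0,0,0],[0,0,0],[0,0,0]],"rotation":[[0,0,0],[0,0,0],[0,0,0],[0,0,0]]}'
python3 - <<'E'
from h import *
c=cap("wrist");cv2.imwrite("pics/w2.png",c["pixels"][:,:,::-1]);np.savez("w2.npz",**c);o=get_obs();print(o["tool_pos"],o["tcp_rot"],o["contact_force"],o["grip_width"])
E
```

```text
time: 4.62
tool_pos: [469.2, -146.1, 184.3]
tcp_rot: [3.141, -0.001, -0.032]
contact_force: [-0.8, -0.0, -3.5]
grip_width: 19.9
finger_force: 30.0
time: 5.12
tool_pos: [469.0, -146.1, 182.8]
tcp_rot: [-3.141, 0.001, -0.032]
contact_force: [-0.6, 0.0, -3.4]
grip_width: 19.5
finger_force: 30.0
[ 469.04659464 -146.08997223  182.9214994 ] [-3.14143307e+00  4.89835355e-04 -3.22294180e-02] [-0.87555914  0.01869196 -3.07506519] 19.76685104669797
```

View pics/w2.png

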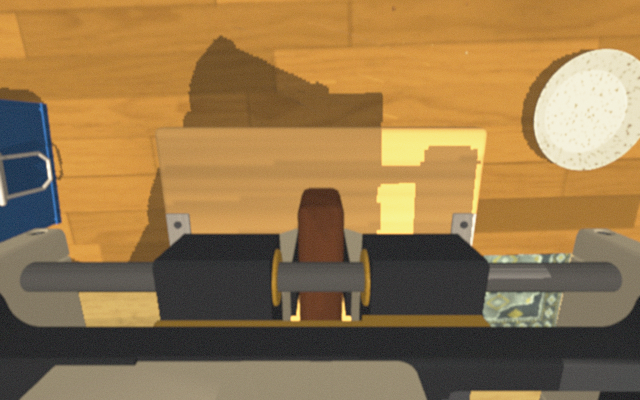

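Held lid: the far plate edge runs from (157,130) to (487,128), and the handle is centred at x≈321. Next I'll work out the lid pose in the hand and the transit.

Run:
```python
from h import *
c=dict(np.load("w2.npz"));I=c["pixels"];g=cv2.GaussianBlur(I,(3,3),0).astype(int)
v=g[...,2];e=[]
for x in (200,225,250,275,385,410,435,460):
    d=np.abs(np.diff(g[110:145,x],axis=0)).sum(1);e.append((x,110+d.argmax()+.5));
for y in(150,170,190,205):
    d=np.abs(np.diff(g[y],axis=0)).sum(1);print(y,145+d[145:185].argmax()+.5,465+d[465:495].argmax()+.5)
print(e)
for z in (176,178,180):
    q=ray(c,e,z);k=np.polyfit(q[:,1],q[:,0],1);a=-k[0]
    C=ray(c,[(157,130),(487,128)],z);print(z,"yaw",a.round(4),"width",np.linalg.norm(C[0]-C[1]).round(1),"mid",C.mean(0).round(1),"centre",(C.mean(0)[:2]-65*np.array([np.cos(a),np.sin(a)])).round(1))
# scene view of lid too
c=cap("scene");np.savez("s2.npz",**c);cv2.imwrite("pics/s2.png",c["pixels"][:,:,::-1])
```

```text
150 156.5 477.5
170 156.5 475.5
190 150.5 478.5
205 147.5 477.5
[(200, np.float64(127.5)), (225, np.float64(127.5)), (250, np.float64(127.5)), (275, np.float64(127.5)), (385, np.float64(128.5)), (410, np.float64(128.5)), (435, np.float64(128.5)), (460, np.float64(128.5))]
176 yaw -0.0361 width 167.4 mid [ 530.5 -148.8  176. ] centre [ 465.5 -146.4]
178 yaw -0.0361 width 165.4 mid [ 530.6 -148.8  178. ] centre [ 465.6 -146.4]
180 yaw -0.0361 width 163.3 mid [ 530.7 -148.8  180. ] centre [ 465.7 -146.4]
```

View pics/s2.png

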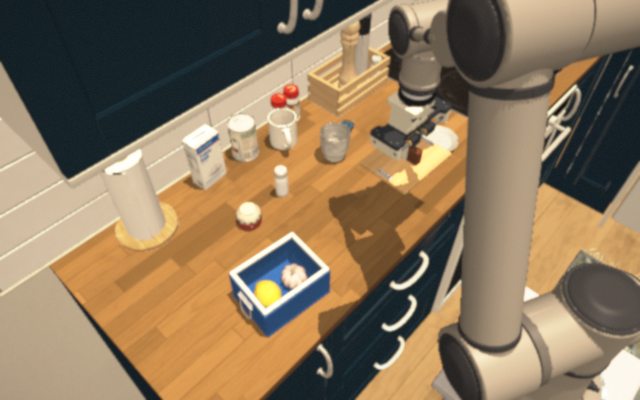

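```bash
python3 -m pendant '{"dp":[[-0.005,-0.015,0],[-0.012,-0.04,0],[-0.02,-0.07,0],[-0.028,-0.1,0],[-0.035,-0.125,0],[-0.04,-0.145,0],[-0.044,-0.155,0],[-0.044,-0.155,0]],"rotation":[[0,0,0.01],[0,0,0.02],[0,0,0.04],[0,0,0.06],[0,0,0.08],[0,0,0.09],[0,0,0.092],[0,0,0.092]]}'; python3 -m pendant '{"dp":[[0,0,0],[0,0,0],[0,0,0]],"rotation":[[0,0,0],[0,0,0],[0,0,0]]}'
python3 - <<'E'
from h import *
c=cap("wrist");cv2.imwrite("pics/w3.png",c["pixels"][:,:,::-1]);np.savez("w3.npz",**c);o=get_obs();print(o["tool_pos"],o["tcp_rot"],o["contact_force"],o["grip_width"])
E
```

```text
time: 6.22
tool_pos: [429.7, 10.8, 183.3]
tcp_rot: [3.141, -0.0, -0.123]
contact_force: [-1.3, -0.7, -3.0]
grip_width: 19.9
finger_force: 30.0
time: 6.6
tool_pos: [430.3, 9.8, 183.1]
tcp_rot: [3.141, 0.0, -0.125]
contact_force: [0.3, 0.1, -2.6]
grip_width: 20.0
finger_force: 30.0
[430.20612278   9.84606435 183.13302837] [ 3.14146715e+00  9.78473651e-05 -1.24904452e-01] [ 0.1827974   0.35595661 -1.72401674] 19.83404498484544
```

View pics/w3.png

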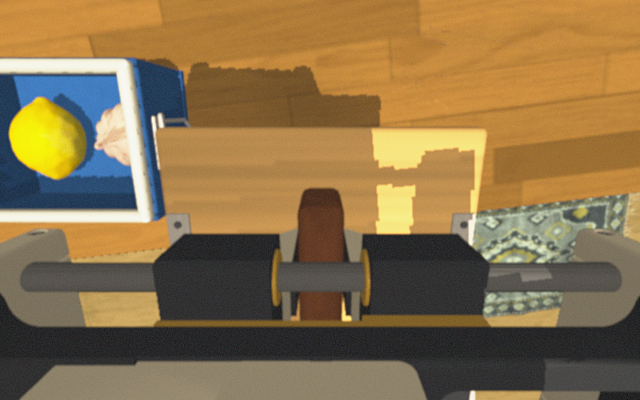

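The wrist view shows the box's right end: seal inner edges at rows ≈73 and ≈210, and at col ≈119–138. I'll measure them.

Run:
```python
from h import *
c=dict(np.load("w3.npz"));I=c["pixels"];H=cv2.cvtColor(I,cv2.COLOR_RGB2HSV)
wh=((H[...,1]<75)&(H[...,2]>130))
T=[];B=[];E=[]
for x in range(8,100,6):
    k=np.where(wh[50:90,x])[0]+50;T.append((x,(k.min()+k.max())/2))
    k=np.where(wh[195:228,x])[0]+195;B.append((x,(k.min()+k.max())/2))
    if x%24==8:print(x,T[-1],B[-1],k.min(),k.max())
for y in range(85,200,6):
    k=np.where(wh[y,100:158])[0]+100;j=k[k>112+(y-85)*.12];
    # last contiguous run start from inner edge
    r=np.split(j,np.where(np.diff(j)>1)[0]+1);r=max(r,key=len);E.append((y,r[0],r[-1]))
print(E)
t=ray(c,T,95);b=ray(c,B,95)
kt=np.polyfit(t[:,1],t[:,0],1);kb=np.polyfit(b[:,1],b[:,0],1);print(kt.round(4),kb.round(4))
i=ray(c,[((e[1]+e[2]+0)/2,e[0]) for e in E],95);ki=np.polyfit(i[:,0],i[:,1],1);print("end",ki.round(4),"resid",np.abs(np.polyval(ki,i[:,0])-i[:,1]).max())
a=-(kt[0]+kb[0])/2;print("yaw",-(kt[0]),-kb[0],np.arctan(ki[0]))
k=(kt+kb)/2
# intersect mid line with end line, go 78 mm along box y (centre of seal bar: 73+5)
A=np.array([[1,-k[0]],[-ki[0],1]]);p=np.linalg.solve(A,[k[1],ki[1]])
print("width",abs(kt[1]-kb[1]+(kt[0]-kb[0])*p[1]),"centre",p+78*np.array([-np.sin(a),np.cos(a)]),p)
```

```text
8 (8, np.float64(65.5)) (8, np.float64(215.5)) 210 221
32 (32, np.float64(65.5)) (32, np.float64(215.5)) 210 221
56 (56, np.float64(65.5)) (56, np.float64(215.5)) 210 221
80 (80, np.float64(65.5)) (80, np.float64(215.5)) 210 221
[(85, np.int64(118), np.int64(134)), (91, np.int64(119), np.int64(136)), (97, np.int64(120), np.int64(137)), (103, np.int64(118), np.int64(137)), (109, np.int64(115), np.int64(138)), (115, np.int64(116), np.int64(138)), (121, np.int64(117), np.int64(139)), (127, np.int64(124), np.int64(140)), (133, np.int64(124), np.int64(142)), (139, np.int64(119), np.int64(143)), (145, np.int64(120), np.int64(143)), (151, np.int64(120), np.int64(144)), (157, np.int64(129), np.int64(144)), (163, np.int64(130), np.int64(145)), (169, np.int64(131), np.int64(147)), (175, np.int64(132), np.int64(148)), (181, np.int64(133), np.int64(148)), (187, np.int64(134), np.int64(148)), (193, np.int64(135), np.int64(149)), (199, np.int64(136), np.int64(150))]
[1.263000e-01 5.315838e+02] [1.246000e-01 4.172214e+02]
end [-1.171000e-01  2.038348e+02] resid 2.2867946816012363
yaw -0.12630959290447347 -0.12461417382622683 -0.11658206341799612
width 114.61011671604886 centre [502.49655734 223.51580928] [492.73618337 146.12889114]
```

```bash
python3 -m pendant '{"dp":[[0.004,-0.02,0],[0.01,-0.05,0],[0.018,-0.09,0],[0.027,-0.13,0],[0.035,-0.17,0],[0.042,-0.2,0],[0.0455,-0.219,0],[0.0466,-0.2245,0]],"rotation":[[0,0,0],[0,0,0],[0,0,0],[0,0,0],[0,0,0],[0,0,0],[0,0,0],[0,0,0]]}'; python3 -m pendant '{"dp":[[0,0,0.02],[0,0,0.03],[0,0,0.03],[0,0,0.03]],"rotation":[[0,0,0],[0,0,0],[0,0,0],[0,0,0]]}'
python3 - <<'E'
from h import *
c=cap("scene");np.savez("s4.npz",**c);w=cap("wrist");np.savez("w4.npz",**w);o=get_obs();print(o["tool_pos"],o["tcp_rot"],o["contact_force"],o["grip_width"])
a=cv2.resize(c["pixels"][130:360,180:430],(480,440));b=cv2.resize(w["pixels"],(480,300))[:160]
cv2.imwrite("pics/s4.png",np.vstack([a,b])[:,:,::-1])
E
```

```text
time: 7.65
tool_pos: [504.2, 227.6, 182.9]
tcp_rot: [3.141, 0.0, -0.123]
contact_force: [0.0, -1.2, -3.1]
grip_width: 19.9
finger_force: 30.0
time: 8.15
tool_pos: [504.6, 226.9, 153.8]
tcp_rot: [-3.141, -0.001, -0.125]
contact_force: [-0.6, 0.1, -2.3]
grip_width: 19.8
finger_force: 30.0
[504.62598094 227.09870357 153.91253386] [-3.14121085e+00 -1.23748248e-03 -1.24484777e-01] [-0.40546828  0.16042408 -3.03863313] 19.70980690025834
```

View pics/s4.png

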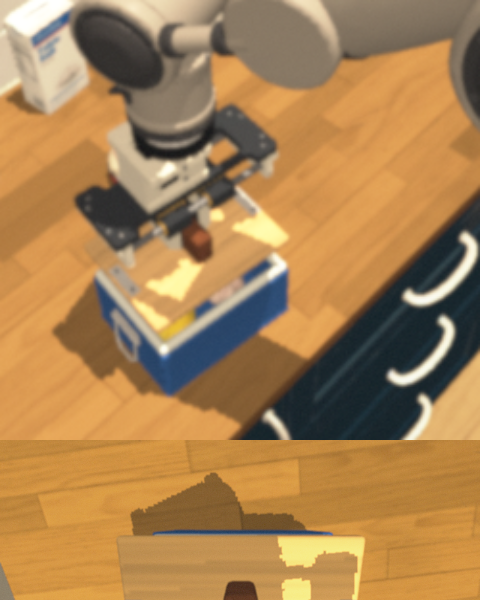

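The lid hovers squarely over the box in both views. I'll lower it to about 5 mm above the seal and check once, zoomed in.

```bash
python3 -m pendant '{"dp":[[0,0,0.005],[0,0,0.013],[0,0,0.021],[0,0,0.026],[0,0,0.026],[0,0,0.026]],"rotation":[[0,0,0],[0,0,0],[0,0,0],[0,0,0],[0,0,0],[0,0,0]]}'
python3 - <<'E'
from h import *
c=cap("scene");np.savez("s5.npz",**c);o=get_obs();print(o["tool_pos"],o["tcp_rot"],o["contact_force"],o["grip_width"])
cv2.imwrite("pics/s5.png",cv2.resize(c["pixels"][225:340,220:340],(600,575),interpolation=cv2.INTER_CUBIC)[:,:,::-1])
E
```

```text
time: 9.0
tool_pos: [504.4, 227.2, 127.3]
tcp_rot: [-3.142, -0.0, -0.124]
contact_force: [0.3, -0.3, -2.7]
grip_width: 19.8
finger_force: 30.0
[504.41070765 227.26696888 127.43932276] [-3.14145357e+00 -5.57305476e-04 -1.24175567e-01] [-0.1011672   0.32512391 -2.91601145] 19.830614208365617
```

View pics/s5.png

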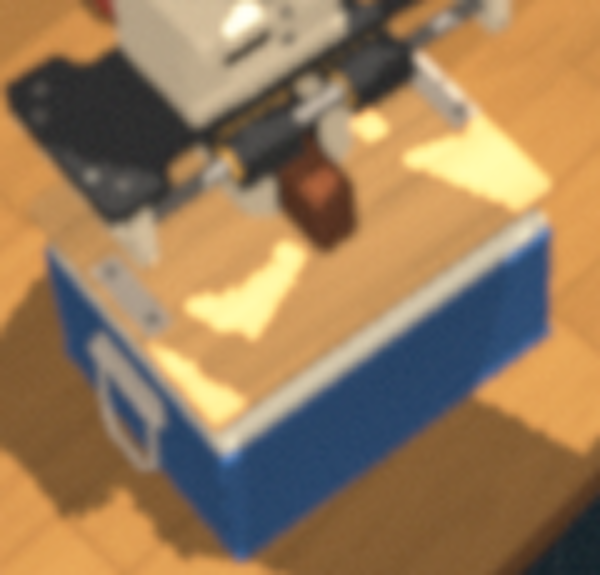

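Run:
```python
from h import *
c=dict(np.load("s5.npz"));o=get_obs()
def pred(ctr,yaw,z,w,l):
    Rm=np.array([[np.cos(yaw),-np.sin(yaw)],[np.sin(yaw),np.cos(yaw)]])
    q=np.array([[-w,l],[-w,-l],[w,l],[w,-l]])/2@Rm.T+ctr;return np.c_[q,np.full(4,z)]
def crop(P):
    M=np.linalg.inv(c["pose"]);p=P@M[:3,:3].T+M[:3,3];f=200/np.tan(np.radians(c["vfov"])/2)
    u=c["cx"]-f*p[:,0]/p[:,2];v=c["cy"]+f*p[:,1]/p[:,2];return np.c_[(u-220+.5)*5-.5,(v-225+.5)*5-.5].round(0)
L=(502.4,227.5)
for n,z,w,l in(("platetop",122.3,130,170),("platebot",110.3,130,170),("sealtop",95,126,166),("rim",85,130,170)):print(n,crop(pred(L,-.124,z,w,l)).tolist())
I=c["pixels"]
# column profiles across the front (-x) edge
for x in(275,290,305,318):
    print(x,[(y,*I[y,x]) for y in range(int(310-(x-265)*.72)-8,int(310-(x-265)*.72)+9)])
```

```text
platetop [[217.0, 427.0], [558.0, 185.0], [28.0, 204.0], [361.0, -8.0]]
platebot [[219.0, 443.0], [558.0, 202.0], [32.0, 221.0], [362.0, 9.0]]
sealtop [[224.0, 456.0], [550.0, 222.0], [44.0, 242.0], [363.0, 35.0]]
rim [[225.0, 475.0], [557.0, 236.0], [40.0, 255.0], [364.0, 44.0]]
275 [(294, np.uint8(207), np.uint8(153), np.uint8(94)), (295, np.uint8(204), np.uint8(152), np.uint8(93)), (296, np.uint8(202), np.uint8(150), np.uint8(92)), (297, np.uint8(203), np.uint8(150), np.uint8(92)), (298, np.uint8(206), np.uint8(153), np.uint8(93)), (299, np.uint8(210), np.uint8(157), np.uint8(97)), (300, np.uint8(210), np.uint8(157), np.uint8(97)), (301, np.uint8(199), np.uint8(152), np.uint8(99)), (302, np.uint8(194), np.uint8(158), np.uint8(116)), (303, np.uint8(196), np.uint8(171), np.uint8(136)), (304, np.uint8(207), np.uint8(189), np.uint8(161)), (305, np.uint8(212), np.uint8(198), np.uint8(170)), (306, np.uint8(206), np.uint8(194), np.uint8(167)), (307, np.uint8(189), np.uint8(179), np.uint8(157)), (308, np.uint8(155), np.uint8(151), np.uint8(142)), (309, np.uint8(111), np.uint8(116), np.uin
[... 1997 characters left out ...]
 np.uint8(152), np.uint8(92)), (267, np.uint8(198), np.uint8(147), np.uint8(90)), (268, np.uint8(199), np.uint8(147), np.uint8(90)), (269, np.uint8(200), np.uint8(147), np.uint8(89)), (270, np.uint8(196), np.uint8(147), np.uint8(94)), (271, np.uint8(189), np.uint8(148), np.uint8(102)), (272, np.uint8(187), np.uint8(160), np.uint8(125)), (273, np.uint8(199), np.uint8(181), np.uint8(151)), (274, np.uint8(207), np.uint8(192), np.uint8(165)), (275, np.uint8(208), np.uint8(195), np.uint8(167)), (276, np.uint8(195), np.uint8(185), np.uint8(163)), (277, np.uint8(168), np.uint8(162), np.uint8(149)), (278, np.uint8(128), np.uint8(130), np.uint8(135)), (279, np.uint8(84), np.uint8(98), np.uint8(119))]
```

Run:
```python
from h import *
I=np.load("s5.npz")["pixels"]
for y in(285,300,305):
    x0=int(220+(20+ (y-276)*5*.85)/5)
    print(y,[(x,*map(int,I[y,x])) for x in range(x0,x0+20)])
```

```text
285 [(231, 84, 78, 89), (232, 57, 72, 101), (233, 40, 66, 100), (234, 41, 67, 100), (235, 42, 68, 101), (236, 55, 76, 106), (237, 83, 95, 114), (238, 123, 123, 126), (239, 159, 145, 129), (240, 183, 154, 122), (241, 195, 155, 112), (242, 194, 153, 110), (243, 187, 156, 124), (244, 177, 156, 133), (245, 173, 157, 138), (246, 173, 157, 141), (247, 173, 158, 141), (248, 173, 158, 140), (249, 173, 157, 138), (250, 176, 154, 131)]
300 [(244, 160, 149, 134), (245, 161, 148, 134), (246, 153, 143, 132), (247, 131, 125, 123), (248, 100, 103, 115), (249, 80, 91, 113), (250, 105, 110, 122), (251, 147, 138, 130), (252, 186, 160, 130), (253, 220, 175, 122), (254, 245, 202, 127), (255, 253, 226, 140), (256, 255, 236, 149), (257, 255, 240, 154), (258, 255, 239, 153), (259, 254, 231, 143), (260, 250, 210, 126), (261, 236, 184, 111), (262, 224, 169, 104), (263, 215, 159, 97)]
305 [(248, 164, 151, 136), (249, 162, 149, 134), (250, 155, 143, 131), (251, 138, 131, 126), (252, 100, 103, 114), (253, 70, 85, 109), (254, 90, 102, 121), (255, 128, 127, 129), (256, 168, 152, 133), (257, 204, 166, 126), (258, 237, 190, 125), (259, 252, 218, 133), (260, 254, 235, 148), (261, 255, 241, 156), (262, 255, 243, 158), (263, 255, 242, 156), (264, 255, 242, 156), (265, 255, 241, 154), (266, 255, 238, 153), (267, 254, 227, 140)]
```

The lid looks aligned in x and about 1.5 mm too far in +y, so I'll correct that and lower it gently.

```bash
python3 -m pendant '{"dp":[[0,0.0015,0],[0,0.0015,0.002],[0,0.0015,0.004],[0,0.0015,0.006],[0,0.0015,0.008],[0,0.0015,0.010],[0,0.0015,0.011],[0,0.0015,0.011]],"rotation":[[0,0,0],[0,0,0],[0,0,0],[0,0,0],[0,0,0],[0,0,0],[0,0,0],[0,0,0]]}'
python3 -m pendant '{"dp":[[0,0,0.001],[0,0,0.002],[0,0,0.003],[0,0,0.004],[0,0,0.004]],"rotation":[[0,0,0],[0,0,0],[0,0,0],[0,0,0],[0,0,0]]}'
```

```text
time: 10.05
tool_pos: [504.0, 225.7, 116.1]
tcp_rot: [3.141, 0.0, -0.124]
contact_force: [-0.5, 0.5, -1.3]
grip_width: 19.9
finger_force: 30.0
time: 10.68
tool_pos: [504.0, 225.7, 112.1]
tcp_rot: [3.141, 0.0, -0.124]
contact_force: [-0.3, -0.2, -2.5]
grip_width: 19.8
finger_force: 30.0
```

No side forces, so the plug is entering freely. I'll continue to first contact.

```bash
python3 -m pendant '{"dp":[[0,0,0.0005],[0,0,0.001],[0,0,0.0015],[0,0,0.002],[0,0,0.002],[0,0,0.002]],"rotation":[[0,0,0],[0,0,0],[0,0,0],[0,0,0],[0,0,0],[0,0,0]]}'
python3 - <<'E'
from h import *
c=cap("scene");np.savez("s6.npz",**c)
cv2.imwrite("pics/s6.png",cv2.resize(c["pixels"][225:340,220:340],(600,575),interpolation=cv2.INTER_CUBIC)[:,:,::-1])
E
```

```text
time: 11.42
tool_pos: [504.1, 225.7, 110.4]
tcp_rot: [3.142, -0.0, -0.124]
contact_force: [-2.3, -0.9, 2.0]
grip_width: 20.8
finger_force: 30.0
```

View pics/s6.png

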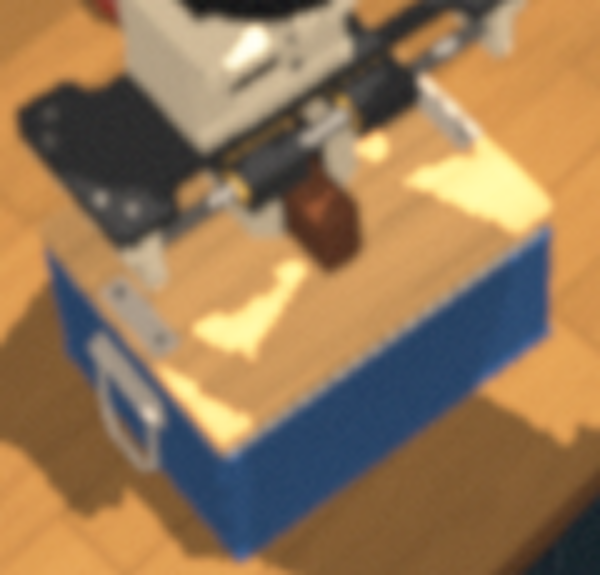

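The lid is seated: its plate covers the rim evenly with its near corner at (228,455), right above the box corner, and contact has begun. Now I'll press in small steps.

```bash
python3 -m pendant '{"dp":[[0,0,0.0003],[0,0,0.0006],[0,0,0.0009],[0,0,0.0012],[0,0,0.0015],[0,0,0.0015],[0,0,0.0015]],"rotation":[[0,0,0],[0,0,0],[0,0,0],[0,0,0],[0,0,0],[0,0,0],[0,0,0]]}'; python3 -c "
from h import *
o=get_obs();print(o['tool_pos'],o['tcp_rot'],o['contact_force'],o['moment'])"
```

```text
time: 12.35
tool_pos: [504.1, 225.7, 109.0]
tcp_rot: [-3.142, -0.0, -0.124]
contact_force: [-2.5, -1.5, 6.6]
grip_width: 20.0
finger_force: 30.0
[504.0763129  225.74930576 109.04567371] [-3.14155808e+00 -3.47369616e-04 -1.24152951e-01] [-2.49977933 -1.45132118  6.5710701 ] [-0.11660112  0.51607686  0.01524348]
```

```bash
python3 -m pendant '{"dp":[[0,0,0.0003],[0,0,0.0006],[0,0,0.0009],[0,0,0.0012],[0,0,0.0015],[0,0,0.0017],[0,0,0.0017],[0,0,0.0017]],"rotation":[[0,0,0],[0,0,0],[0,0,0],[0,0,0],[0,0,0],[0,0,0],[0,0,0],[0,0,0]]}'; python3 -c "
from h import *
o=get_obs();print(o['tool_pos'],o['tcp_rot'],o['contact_force'],o['moment'])"
```

```text
time: 13.35
tool_pos: [504.1, 225.7, 107.8]
tcp_rot: [-3.141, -0.001, -0.124]
contact_force: [-4.1, -1.3, 10.5]
grip_width: 20.1
finger_force: 30.0
[504.0978159  225.72732582 107.80420605] [-3.14149045e+00 -6.29246110e-04 -1.24115448e-01] [-4.12965333 -1.34742511 10.54279247] [-0.17930609  0.73808021  0.01546841]
```

```bash
H='hold'; python3 -m pendant '{"dp":[[0,0,0.0002],[0,0,0.0003],[0,0,0.0003],[0,0,0.0003],[0,0,0.0003],[0,0,0.0003],[0,0,0.0003],[0,0,0.0003]],"rotation":[[0,0,0],[0,0,0],[0,0,0],[0,0,0],[0,0,0],[0,0,0],[0,0,0],[0,0,0]]}'
for i in 1 2 3 4; do python3 -m pendant '{"dp":[[0,0,0],[0,0,0],[0,0,0],[0,0,0],[0,0,0],[0,0,0],[0,0,0],[0,0,0]],"rotation":[[0,0,0],[0,0,0],[0,0,0],[0,0,0],[0,0,0],[0,0,0],[0,0,0],[0,0,0]]}'; done
python3 - <<'E'
from h import *
c=cap("scene");np.savez("s7.npz",**c);I=c["pixels"];J=np.load("s5.npz")["pixels"];K=np.load("s2.npz")["pixels"]
# plate/seal/blue profile and box motion (blue bottom/side regions vs start of handling)
for n,A in(("now",I),("before",K)):
    H=cv2.cvtColor(A,cv2.COLOR_RGB2HSV);m=(H[...,0]>95)&(H[...,0]<125)&(H[...,1]>110);k=big(m,(220,225,340,340));print(n,"blue: low",k[k[:,1].argmax()],"left",k[:,0].min(),"right",k[:,0].max())
for y in(290,300):print(y,[(x,*map(int,I[y,x])) for x in range(238+(y-290)*4//5-3,238+(y-290)*4//5+12)])
for x in(290,):print(x,[(y,*map(int,I[y,x])) for y in range(288,304)])
E
```

```text
time: 14.35
tool_pos: [504.1, 225.7, 107.6]
tcp_rot: [-3.141, -0.001, -0.124]
contact_force: [-4.2, -1.6, 10.6]
grip_width: 19.9
finger_force: 30.0
time: 15.35
tool_pos: [504.1, 225.7, 107.6]
tcp_rot: [-3.141, -0.001, -0.124]
contact_force: [-4.5, -1.8, 10.7]
grip_width: 19.7
finger_force: 30.0
time: 16.35
tool_pos: [504.1, 225.7, 107.6]
tcp_rot: [-3.141, -0.001, -0.124]
contact_force: [-5.5, -1.3, 10.4]
grip_width: 19.8
finger_force: 30.0
time: 17.35
tool_pos: [504.1, 225.7, 107.6]
tcp_rot: [-3.141, -0.001, -0.124]
contact_force: [-4.1, -1.3, 10.8]
grip_width: 19.8
finger_force: 30.0
time: 18.35
tool_pos: [504.1, 225.7, 107.6]
tcp_rot: [-3.141, -0.001, -0.124]
contact_force: [-4.4, -0.6, 10.7]
grip_width: 19.9
finger_force: 30.0
now blue: low [267 335] left 253 right 328
before blue: low [283 293] left 240 right 318
290 [(235, 41, 68, 101), (236, 42, 67, 100), (237, 42, 66, 100), (238, 45, 70, 100), (239, 59, 77, 103), (240, 73, 83, 103), (241, 98, 92, 103), (242, 141, 116, 101), (243, 176, 136, 99), (244, 190, 150, 109), (245, 187, 155, 124), (246, 177, 155, 133), (247, 173, 158, 139), (248, 169, 154, 137), (249, 171, 157, 139)]
300 [(243, 145, 138, 129), (244, 160, 148, 134), (245, 157, 145, 130), (246, 150, 139, 129), (247, 130, 125, 122), (248, 101, 102, 111), (249, 97, 95, 105), (250, 132, 109, 101), (251, 184, 141, 102), (252, 228, 175, 111), (253, 246, 201, 120), (254, 249, 210, 127), (255, 246, 204, 122), (256, 237, 189, 113), (257, 228, 176, 107)]
290 [(288, 207, 153, 91), (289, 206, 153, 95), (290, 202, 150, 90), (291, 199, 148, 89), (292, 200, 148, 91), (293, 204, 151, 93), (294, 202, 150, 91), (295, 197, 147, 91), (296, 187, 142, 94), (297, 168, 134, 99), (298, 140, 121, 109), (299, 101, 101, 113), (300, 63, 80, 109), (301, 45, 70, 103), (302, 40, 68, 101), (303, 42, 68, 102)]
```

```bash
python3 -c "
from plant import workorder;print(workorder.close_job())"
```

```text
the job is handed in; nothing more can be done
None
```

The job is handed in with the lid still held down on the seal: by my readings it sits square within about 2 mm, at about 13–14 N including the lid's weight for over 4 s. The box did not visibly move; I did not re-measure the shaker, timer and cup at the end, and no verdict came back.

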